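# Open the trick ring box and hold its lid up

## Robot

A 6-joint arm with a two-finger parallel gripper is mounted at the origin on the work surface. World frame = base frame: x ahead of the robot, y to its left, z up, the work surface at z = 0. Lengths are in m, angles in degrees, forces in N, time in s.
With the tool pointing down it reaches from about 0.4 to 0.825 m from the base axis. Payload 7 kg.
Tool frame: the origin (TCP) lies midway between the tips of the shut fingers; the grasp point (between the pads) lies 19 mm behind it (ctrl.hold_point_z is the distance from the TCP to the grasp point, in m); z points along the fingers, y is the line along which they close (so a half turn about z gives the same grasp; the last joint's range is limited). The gripper opens to 88 mm and grips with 3 to 60 N. Pads are 19 mm wide; open, the fingers measure 130 mm over their backs; the gripper's body (78 mm by 193 mm) begins 47 mm behind the grasp point.
Start: joints at [82.684, 20.546, 0.682, 0, -70.136, -16.507], TCP at [0.273, 0.617, 0.227] pointing down, gripper open.
Joint ranges: [-176.03, 176.03], [-82.01, 121.73], [-58.28, 71.71], [-173.87, 95.51], [-174.79, -0.11], [-173.66, 173.66]. Speed limits (degrees/s): [136.94, 136.94, 172.46, 180, 180, 180].

## Interface

Orientations are given as [roll, pitch, yaw] about the fixed x, y, z axes, in that order (R = Rz(yaw) Ry(pitch) Rx(roll)).
In Python, from plant import ctrl gives the robot as it stands.
- The arm moves only by the tool apply_moves, never from a script. Its argument "deltas" is a list of rows, each an object with "fingers": the finger opening in mm, from 0 to 87.6; "delta_pos": the shift along the tool's x, y, z in mm, a list of three; "angular": the turn, a rotation vector about the tool's x, y, z in degrees, a list of three. A call has 1 to 10 rows; each row is the pose to reach, as a shift and turn from the pose commanded when the call began, along the tool's axes at that moment; what a row does not reach only later rows make up. A row lasts 1/10 s, in which the tool goes at most 50 mm and 8.59 degrees, less where a joint would pass 70% of its speed; a pose out of reach is approached as far as the arm can. A call with a gripper value outside its range is refused whole. The fingers move at their own pace and stop on an object; the grip force is fixed at half the most. Time passes only in rows, so rows that repeat a pose let the fingers close. It gives the time, the measured TCP pose, the force, the opening and the grip force at its end, in the units of the state.
- ctrl.get_obs(): the state, without advancing time (a new reading comes with each control period).
- ctrl.snapshot(name): name is "scene" or "side" or "wrist"; returns the picture (420x560x3 uint8, red, green, blue); there is no depth.
- ctrl.camera_params(name): a dict with "fx", "fy", "cx", "cy" (pixels), "cam_to_world" (4x4, takes a point from camera to world coordinates); the wrist camera has in their place "mount" (4x4, takes a point from camera to tool coordinates, whose origin is the TCP and whose axes are the flange's). Camera axes: x right, y up, looking along -z (the intrinsics and any distortion apply to the point x, -y, -z); pixel columns grow to the right and rows downward; lengths in m; the calibration is good to about 2 mm. A picture is of the moment at which its call begins: read the wrist's pose just before it. camera_params takes no time and is no camera call.
- ctrl.close_job(): hands the job in; it is judged then, once.
The state is a dict: "clock": time; "joint_pos": joint angles; "qvel": joint speeds; "tau": joint torques, N m; "tool_pos": TCP position; "orientation": TCP orientation; "force": force on the tool from outside, world axes, zero at the start; "moment": the same for the moment, N m; "opening": finger opening in m; "gripper_force": force on a finger pad.
Only numpy, scipy, OpenCV 4.12 (cv2) and the standard library are available. Lean on these libraries where they do the work, as an engineer would, in place of code of your own. Each camera call takes 0.05 s, during which the arm holds its last target. There are 200 camera calls.

## Task

Show a customer the ring in the turned wooden box that stands on the green felt mat: first press the box down by its lid until it is fully home in its display block, so that it cannot come up or turn with the lid, then gently find which way the lid unscrews (some are cut right-handed, some left-handed; do not force it the wrong way) and lift it straight off. Finish holding the lid level in the gripper about ten centimetres straight above its box, with the box still home in the block. Leave the box on the pink mat and the other wares as they are.

Things in the scene. Friction and masses are not known exactly. Their poses are not given: they have to be found in the camera images.
- green_mat: green felt mat, 130 x 130, 3 thick, lying on the cloth; origin at the centre of its underside (work surface). The box to be opened stands on it.
- pink_mat: pink felt mat, same size, under the other box.
- block_1: fixed wooden display block 1, 100 x 100 x 30 tall, standing centred on one of the mats, its underside 3 above the work surface; cannot be moved. A square socket in its top, 45 wide and 16 deep, takes the square foot of ring box 1, so the box cannot turn. Origin at the centre of its underside, z up.
- box_1 (a joint): how far ring box 1 is pushed down into its block, m: 0 = 8 mm proud, square foot showing (as at the start); 0.008 = home, its shoulder flush on the block. A tight wooden fit: a push of 6 to 10 N on the lid moves it, and it stays where left. Pale turned wood, 65 dia, 38 tall from shoulder to the foot of the neck.
- lid_1: loose dark wooden screw lid of ring box 1, about 70 g: skirt 60 dia and 21 tall, on it a cylindrical grip knob 36 dia and 24 tall with a brass disc on top (45 tall in all). Origin at the centre of the skirt's lower edge, z up along its axis. Screwed on, it is 77 above the underside of the block while the box stands proud, 69 when home.
- neck_1 (a point): top centre of box 1's threaded neck (42 dia, 16 tall, under the lid). Coarse wooden thread, left- or right-handed, hidden from view. Wrong way: the lid turns at most 6 degrees, then stops dead; keep the twist there under 1 N m (a light grip of 10 to 25 N does). Right way: it turns easily without rising and lifts straight off from 45 to 85 degrees past its start, then meets a stop.
- block_2: fixed wooden display block 2, 100 x 100 x 30 tall, standing centred on one of the mats, its underside 3 above the work surface; cannot be moved. A square socket in its top, 45 wide and 16 deep, takes the square foot of ring box 2, so the box cannot turn. Origin at the centre of its underside, z up.
- box_2 (a joint): how far ring box 2 is pushed down into its block, m: 0 = 8 mm proud, square foot showing (as at the start); 0.008 = home, its shoulder flush on the block. A tight wooden fit: a push of 6 to 10 N on the lid moves it, and it stays where left. Pale turned wood, 65 dia, 38 tall from shoulder to the foot of the neck.
- lid_2: loose dark wooden screw lid of ring box 2, about 70 g: skirt 60 dia and 21 tall, on it a cylindrical grip knob 36 dia and 24 tall with a brass disc on top (45 tall in all). Origin at the centre of the skirt's lower edge, z up along its axis. Screwed on, it is 77 above the underside of the block while the box stands proud, 69 when home.
- neck_2 (a point): top centre of box 2's threaded neck (42 dia, 16 tall, under the lid). Coarse wooden thread, left- or right-handed, hidden from view. Wrong way: the lid turns at most 6 degrees, then stops dead; keep the twist there under 1 N m (a light grip of 10 to 25 N does). Right way: it turns easily without rising and lifts straight off from 45 to 85 degrees past its start, then meets a stop.
- jam_jar: bystander: squat closed glass jam jar with red cap, 64 dia, 85 tall; origin at the centre of its underside.
- candle_tin: bystander: silvery candle tin, 72 dia, 46 tall; origin at the centre of its underside.
- ring_cone: bystander: small pale wooden ring cone, foot 46 dia, 74 tall; origin at the centre of its underside.
- trinket_dish: bystander: small blue ceramic bowl, 90 dia, 28 tall; origin at the centre of its underside.
- soap_bar: bystander: cream bar of soap with a paper band, 80 x 55 x 26; origin at the centre of its underside.
Not all that is in view belongs to the job. Leave any blue, purple or turquoise look-alike of the lid_1 alone.

How it is judged (in metres and radians):
On the way, in this order (a step that is already met when the one before it is completed fails the run):
1. the box on the green mat is pressed fully home in its block, its lid still on (((horizontal distance between block_1 and green_mat below 0.05 m and value of joint box_1 above 0.0072 m and z of lid_1 in the frame of block_1 below 0.072 m) or (horizontal distance between block_2 and green_mat below 0.05 m and value of joint box_2 above 0.0072 m and z of lid_2 in the frame of block_2 below 0.072 m))), for 0.2 s.
2. its lid is unscrewed and lifted off, the box staying home (((horizontal distance between block_1 and green_mat below 0.05 m and value of joint box_1 above 0.0068 m and z of lid_1 in the frame of block_1 above 0.095 m) or (horizontal distance between block_2 and green_mat below 0.05 m and value of joint box_2 above 0.0068 m and z of lid_2 in the frame of block_2 above 0.095 m))), for 0.2 s.
At the end, for the whole second after the job is handed in: The gripper holds the green-mat box's lid 60 to 160 mm above its screwed-on height, within 40 mm of the box's axis, tilted under 0.2 rad, still, clear of the box; that box is at least 6.8 of 8 mm down in its block (((horizontal distance between block_1 and green_mat below 0.05 m and value of joint box_1 above 0.0068 m and z of lid_1 in the frame of block_1 between 0.129 and 0.229 m and horizontal distance between lid_1 and block_1 below 0.04 m and angle between lid_1's own z axis and vertical below 0.2 rad and contact force between the fingers and lid_1 above 1 N and contact force between lid_1 and block_1 below 0.1 N and linear speed of lid_1 below 0.03 m/s) or (horizontal distance between block_2 and green_mat below 0.05 m and value of joint box_2 above 0.0068 m and z of lid_2 in the frame of block_2 between 0.129 and 0.229 m and horizontal distance between lid_2 and block_2 below 0.04 m and angle between lid_2's own z axis and vertical below 0.2 rad and contact force between the fingers and lid_2 above 1 N and contact force between lid_2 and block_2 below 0.1 N and linear speed of lid_2 below 0.03 m/s))); the arm keeps its last pose, push and grip.
It fails at once if the other box is pushed down or its lid moved more than 8 mm or turned off ((horizontal distance between block_1 and green_mat below 0.05 m and (distance of lid_2 from where it was at the start of the episode above 0.008 m or value of joint box_2 above 0.004 m)) or (horizontal distance between block_2 and green_mat below 0.05 m and (distance of lid_1 from where it was at the start of the episode above 0.008 m or value of joint box_1 above 0.004 m))).
It fails at once if another ware is moved more than 20 mm or knocked over ((distance of jam_jar from where it was at the start of the episode above 0.02 m or angle between jam_jar's own z axis and vertical above 0.5 rad) or (distance of candle_tin from where it was at the start of the episode above 0.02 m or angle between candle_tin's own z axis and vertical above 0.5 rad) or (distance of ring_cone from where it was at the start of the episode above 0.02 m or angle between ring_cone's own z axis and vertical above 0.5 rad) or (distance of trinket_dish from where it was at the start of the episode above 0.02 m or angle between trinket_dish's own z axis and vertical above 0.5 rad) or (distance of soap_bar from where it was at the start of the episode above 0.02 m or angle between soap_bar's own z axis and vertical above 0.5 rad)).
It fails at once if the lid's thread is forced: more than 50 N between lid and box (contact force between lid_1 and block_1 above 50 N or contact force between lid_2 and block_2 above 50 N).
It also fails if it takes over 48 s, if anything falls off the work surface, if the arm or the gripper's body presses on something with over 40 N, if the wrist force passes 120 N, or if a joint passes its speed limit or range.

## Working session

There is one attempt and no reset: what is moved stays moved. The work goes in short steps, Python scripts to look and compute and a tool call to move; the robot and the scene stay as the last step left them, time stands still between calls to the robot, and variables do not carry over. Pictures are saved under pics/ and viewed, at most 10 in all, crops included, and the job is handed in when it is done.

Besides the shell and the picture viewer there is one more tool, called in YAML: its name, and indented under it one key for each argument. apply_moves: Moves the arm, as the interface text tells. Its arguments: {"type":"object","properties":{"deltas":{"type":"array"}},"required":["deltas"]}

```bash
mkdir -p pics; python3 - <<'E'
from plant import ctrl
import cv2
o=ctrl.get_obs(); print(o)
for n in("scene","side"):
    im=ctrl.snapshot(n); cv2.imwrite(f"pics/{n}0.png",im[:,:,::-1]); print(n,ctrl.camera_params(n))
print(ctrl.camera_params("wrist"), ctrl.hold_point_z)
E
```

```text
{'clock': 0.0, 'joint_pos': array([ 8.26836314e+01,  2.05910937e+01,  6.31057610e-01, -2.06991690e-02,
       -7.01364599e+01, -1.65091556e+01]), 'qvel': array([ 0.03393271,  0.04037009, -0.04078796,  0.06947906, -0.0366431 ,
        0.02088942]), 'tau': array([-1.30442904e-04, -5.82711482e+01,  2.93071997e+01,  6.99741215e+00,
        7.00251694e-03, -1.57603299e-04]), 'tool_pos': array([0.27246334, 0.61699793, 0.2256041 ]), 'orientation': array([ 1.79901952e+02, -8.76773973e-03, -2.38325663e+01]), 'force': array([0.4388061 , 0.17861675, 0.83943816]), 'moment': array([-0.0146938 ,  0.01702985,  0.08270212]), 'gripper_force': 0.0, 'opening': 0.08756838462482701}
scene {'fx': 408.59178378530004, 'fy': 408.59178378530004, 'cx': 276.0368429906216, 'cy': 210.44301355589894, 'cam_to_world': array([[ 0.24987749, -0.78840998,  0.56211292,  1.20403462],
       [ 0.96820679,  0.21045908, -0.13521312, -0.14645381],
       [-0.0116984 ,  0.57802826,  0.81593289,  1.01670343],
       [ 0.        ,  0.        ,  0.        ,  1.        ]])}
side {'fx': 528.2794664356502, 'fy': 528.2794664356502, 'cx': 277.93859723805457, 'cy': 208.26404432274842, 'cam_to_world': array([[ 0.74703624,  0.34776774, -0.56656373, -0.30342465],
       [-0.66453406,  0.36731395, -0.65074953, -0.9702546 ],
       [-0.01820294,  0.86263437,  0.50550034,  0.83067529],
       [ 0.        ,  0.        ,  0.        ,  1.        ]])}
{'fx': 302.8476865136753, 'fy': 302.8476865136753, 'cx': 279.40301517155194, 'cy': 205.37334903528907, 'mount': array([[-4.47649147e-04,  9.60554809e-01,  2.78090379e-01,
         7.45632632e-02],
       [ 9.99999859e-01,  5.09232814e-04, -1.49221073e-04,
         2.52437592e-04],
       [-2.84947766e-04,  2.78090273e-01, -9.60554901e-01,
        -1.58146416e-01],
       [ 0.00000000e+00,  0.00000000e+00,  0.00000000e+00,
         1.00000000e+00]])} 0.0188
```

View pics/scene0.png

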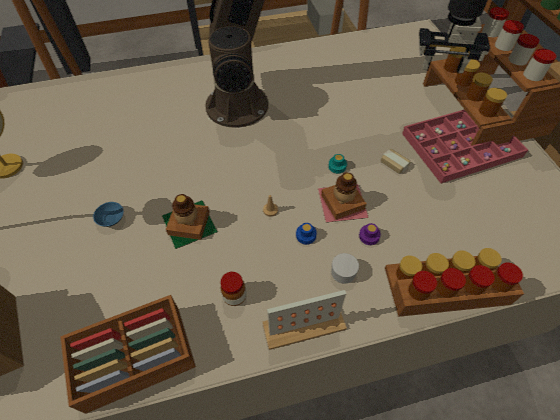

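View pics/side0.png

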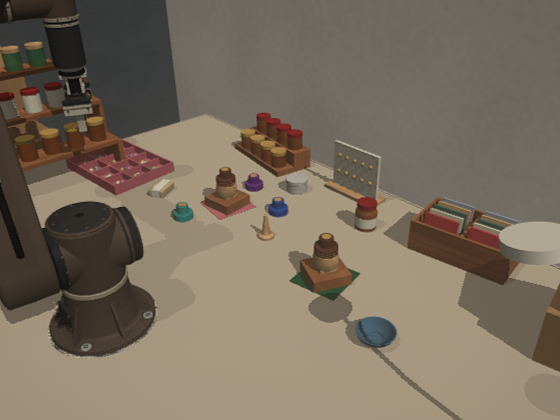

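The scene shows the green-mat box at scene (184,212) and side (326,262), and the pink-mat box at scene (345,195) and side (227,190). The loose turquoise, blue and purple lids are decoys. The box to open is the one whose block stands on green felt. Next I'll confirm it in a crop and measure it.

```bash
cat > h.py <<'E'
import numpy as np,cv2
from plant import ctrl
def ray(n,u,v):
    p=ctrl.camera_params(n);T=p["cam_to_world"]
    d=T[:3,:3]@np.array([(u-p["cx"])/p["fx"],-(v-p["cy"])/p["fy"],-1]);return T[:3,3],d/np.linalg.norm(d)
def atz(n,u,v,z):
    o,d=ray(n,u,v);return o+d*(z-o[2])/d[2]
def tri(a,b):
    A=0;y=0
    for o,d in(a,b):
        P=np.eye(3)-np.outer(d,d);A=A+P;y=y+P@o
    return np.linalg.solve(A,y)
E
python3 - <<'E'
from h import *
px={}
tiles=[]
for n,(x0,y0,x1,y1) in{"scene":(154,180,224,250),"side":(285,225,365,305)}.items():
    im=cv2.imread(f"pics/{n}0.png");c=im[y0:y1,x0:x1]
    hsv=cv2.cvtColor(c,cv2.COLOR_BGR2HSV)
    br=((hsv[...,0]>15)&(hsv[...,0]<32)&(hsv[...,1]>130)&(hsv[...,2]>110)).astype(np.uint8)
    k,l,s,ce=cv2.connectedComponentsWithStats(br)
    for i in range(1,k):
        if s[i,4]>8: print(n,"brass",ce[i]+[x0,y0],s[i])
    gm=((hsv[...,0]>40)&(hsv[...,0]<95)&(hsv[...,1]>90)).astype(np.uint8)
    ys,xs=np.nonzero(gm); 
    b=cv2.minAreaRect(np.c_[xs+x0,ys+y0].astype(np.float32)); h=cv2.convexHull(np.c_[xs+x0,ys+y0].astype(np.int32))
    q=cv2.approxPolyDP(h,4,True)[:,0]; print(n,"mat",q.tolist()); print([atz(n,*p,.003)[:2].round(3).tolist() for p in q])
    tiles.append(cv2.resize(c,(400,400),interpolation=cv2.INTER_CUBIC))
cv2.imwrite("pics/crop.png",np.hstack(tiles))
E
```

```text
scene brass [180.57446809 198.12765957] [23 15  9  7 47]
scene brass [175.88888889 216.44444444] [20 34  5  6  9]
scene mat [[216, 231], [175, 247], [162, 216], [202, 201]]
[[0.532, -0.168], [0.555, -0.291], [0.437, -0.317], [0.412, -0.191]]
side brass [326.02325581 235.95348837] [37  9 10  5 43]
side mat [[358, 273], [338, 293], [321, 294], [291, 280], [297, 275]]
[[0.556, -0.289], [0.46, -0.309], [0.427, -0.283], [0.411, -0.194], [0.436, -0.189]]
```

View pics/crop.png

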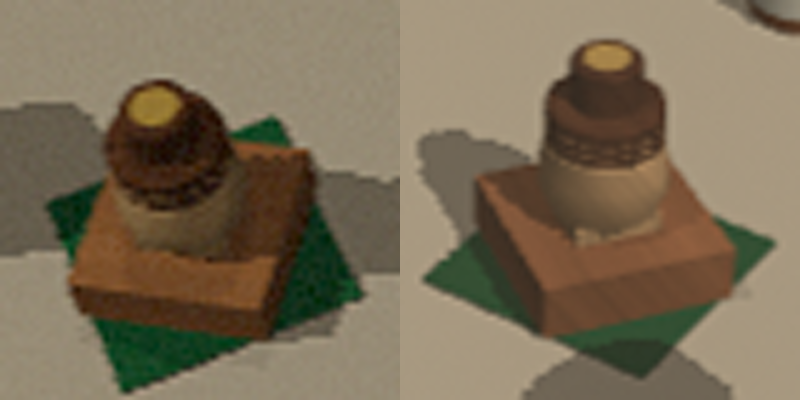

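The left tile (scene) and right tile (side) both show the dark lid with its brass disc on a pale box, on a block over green felt. That is the target, with the brass disc at scene (180.6,198.1) and side (326.0,236.0).

```bash
python3 - <<'E'
from h import *
from scipy.spatial.transform import Rotation as R
s=("scene",180.6,198.2);d=("side",326.1,236.1)
X=tri(ray(*s),ray(*d));print("tri",X,"at z.125:",atz(*s,.125),atz(*d,.125))
o=ctrl.get_obs();Rt=R.from_euler("xyz",o["orientation"],degrees=True)
t=np.r_[(atz(*s,.125)+atz(*d,.125))[:2]/2,.226]
print(t,Rt.inv().apply(t-o["tool_pos"])*1000, Rt.as_matrix().round(3))
E
```

```text
tri [ 0.48302923 -0.24148     0.12549849] at z.125: [ 0.48238365 -0.24127275  0.125     ] [ 0.48363297 -0.24134044  0.125     ]
[ 0.48300831 -0.24130659  0.226     ] [539.36490697 700.12835175   0.84530454] [[ 0.915 -0.404 -0.   ]
 [-0.404 -0.915 -0.001]
 [ 0.     0.002 -1.   ]]
```

apply_moves:
  deltas:
    - {"fingers": 80,"delta_pos": [27,35,0],"angular": [0,0,0]}
    - {"fingers": 80,"delta_pos": [54,70,0],"angular": [0,0,0]}
    - {"fingers": 80,"delta_pos": [81,105,0],"angular": [0,0,0]}
    - {"fingers": 80,"delta_pos": [108,140,0],"angular": [0,0,0]}
    - {"fingers": 80,"delta_pos": [135,175,0],"angular": [0,0,0]}
    - {"fingers": 80,"delta_pos": [162,210,0],"angular": [0,0,0]}
    - {"fingers": 80,"delta_pos": [189,245,0],"angular": [0,0,0]}
    - {"fingers": 80,"delta_pos": [216,280,0],"angular": [0,0,0]}
    - {"fingers": 80,"delta_pos": [243,315,0],"angular": [0,0,0]}
    - {"fingers": 80,"delta_pos": [270,350,0],"angular": [0,0,0]}

```text
clock: 1.1
tool_pos: [0.3781, 0.1864, 0.2265]
orientation: [-180.0, 0.0, -23.8]
force: [0.6, -0.0, 0.6]
opening: 0.0799
gripper_force: 0.0
```

apply_moves:
  deltas:
    - {"fingers": 80,"delta_pos": [27,35,0],"angular": [0,0,0]}
    - {"fingers": 80,"delta_pos": [54,70,0],"angular": [0,0,0]}
    - {"fingers": 80,"delta_pos": [81,105,0],"angular": [0,0,0]}
    - {"fingers": 80,"delta_pos": [108,140,0],"angular": [0,0,0]}
    - {"fingers": 80,"delta_pos": [135,175,0],"angular": [0,0,0]}
    - {"fingers": 80,"delta_pos": [162,210,0],"angular": [0,0,0]}
    - {"fingers": 80,"delta_pos": [189,245,0],"angular": [0,0,0]}
    - {"fingers": 80,"delta_pos": [216,280,0],"angular": [0,0,0]}
    - {"fingers": 80,"delta_pos": [243,315,0],"angular": [0,0,0]}
    - {"fingers": 80,"delta_pos": [269,350,0],"angular": [0,0,0]}

```text
clock: 2.1
tool_pos: [0.4829, -0.2426, 0.2263]
orientation: [-180.0, 0.0, -23.8]
force: [0.3, 1.0, 0.6]
opening: 0.0801
gripper_force: 0.0
```

```bash
python3 - <<'E'
from h import *
from scipy.spatial.transform import Rotation as R
o=ctrl.get_obs();Rt=R.from_euler("xyz",o["orientation"],degrees=True)
t=np.array([.483,-.2413,.226])
print(o["clock"],o["joint_pos"],o["tool_pos"],o["orientation"],o["force"],o["moment"],Rt.inv().apply(t-o["tool_pos"])*1000)
im=ctrl.snapshot("wrist");cv2.imwrite("pics/w1.png",im[:,:,::-1])
p=ctrl.camera_params("wrist");M=np.linalg.inv(p["mount"])
q=M@np.r_[Rt.inv().apply([.483,-.2413,.125]-o["tool_pos"]),1]
print("expected brass px",p["cx"]-p["fx"]*q[0]/q[2],p["cy"]+p["fy"]*q[1]/q[2])
E
```

```text
2.1 [-5.88886718e+00  7.89958903e+00 -1.63404477e+01 -8.86729815e-03
 -6.57776197e+01  7.20549276e+01] [ 0.48294013 -0.24257607  0.22628729] [-1.79997748e+02  1.92888671e-02 -2.38375785e+01] [0.25508648 0.98547929 0.57390177] [ 0.15744486 -0.14077368  0.02489732] [-0.46085808 -1.19140043  0.28748918]
expected brass px 277.74227959584823 205.24703050315748
```

View pics/w1.png

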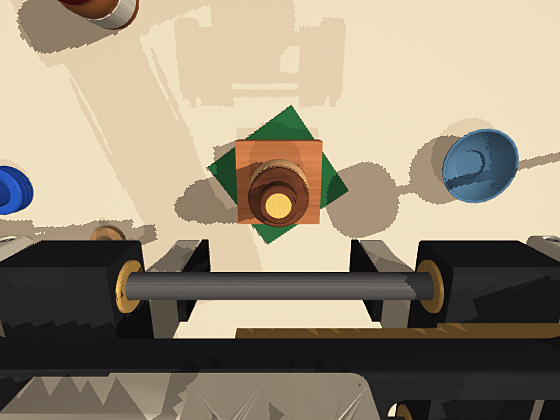

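The brass disc sits at wrist pixel (278,206), against (277.7,205.2) expected, so the position is confirmed. I'll descend while turning the wrist to mid-range.

apply_moves:
  deltas:
    - {"fingers": 70,"delta_pos": [0,0,12],"angular": [0,0,6]}
    - {"fingers": 70,"delta_pos": [0,0,24],"angular": [0,0,12]}
    - {"fingers": 70,"delta_pos": [0,0,36],"angular": [0,0,18]}
    - {"fingers": 70,"delta_pos": [0,0,48],"angular": [0,0,24]}
    - {"fingers": 70,"delta_pos": [0,0,60],"angular": [0,0,30]}
    - {"fingers": 70,"delta_pos": [0,0,72],"angular": [0,0,36]}
    - {"fingers": 70,"delta_pos": [0,0,84],"angular": [0,0,42]}
    - {"fingers": 70,"delta_pos": [0,0,96],"angular": [0,0,48]}
    - {"fingers": 70,"delta_pos": [0,0,108],"angular": [0,0,54]}
    - {"fingers": 70,"delta_pos": [0,0,118],"angular": [0,0,60]}

```text
clock: 3.15
tool_pos: [0.4825, -0.2404, 0.1076]
orientation: [179.9, 0.0, -84.1]
force: [-0.2, -0.2, -0.2]
opening: 0.0699
gripper_force: 0.0
```

apply_moves:
  deltas:
    - {"fingers": 60,"delta_pos": [0,0,2],"angular": [0,0,0]}
    - {"fingers": 45,"delta_pos": [0,0,3],"angular": [0,0,0]}
    - {"fingers": 40,"delta_pos": [0,0,3],"angular": [0,0,0]}

```text
clock: 3.45
tool_pos: [0.4832, -0.2406, 0.1058]
orientation: [-180.0, -0.0, -83.7]
force: [-0.3, 0.5, 0.6]
opening: 0.0517
gripper_force: 0.0
```

apply_moves:
  deltas:
    - {"fingers": 38,"delta_pos": [0,0,1],"angular": [0,0,0]}
    - {"fingers": 38,"delta_pos": [0,0,1],"angular": [0,0,0]}
    - {"fingers": 36,"delta_pos": [0,0,1],"angular": [0,0,0]}
    - {"fingers": 30,"delta_pos": [0,0,1],"angular": [0,0,0]}
    - {"fingers": 30,"delta_pos": [0,0,1],"angular": [0,0,0]}

```text
clock: 3.95
tool_pos: [0.4832, -0.2406, 0.1048]
orientation: [-180.0, -0.0, -83.8]
force: [0.4, 0.6, 2.0]
opening: 0.0352
gripper_force: 30.0
```

apply_moves:
  deltas:
    - {"fingers": 30,"delta_pos": [0,0,1],"angular": [0,0,0]}
    - {"fingers": 30,"delta_pos": [0,0,2],"angular": [0,0,0]}
    - {"fingers": 30,"delta_pos": [0,0,3],"angular": [0,0,0]}
    - {"fingers": 30,"delta_pos": [0,0,4],"angular": [0,0,0]}
    - {"fingers": 30,"delta_pos": [0,0,4],"angular": [0,0,0]}

```text
clock: 4.45
tool_pos: [0.4831, -0.2406, 0.101]
orientation: [-180.0, -0.0, -83.8]
force: [-0.7, 1.4, 5.1]
opening: 0.035
gripper_force: 30.0
```

apply_moves:
  deltas:
    - {"fingers": 30,"delta_pos": [0,0,1],"angular": [0,0,0]}
    - {"fingers": 30,"delta_pos": [0,0,2],"angular": [0,0,0]}
    - {"fingers": 30,"delta_pos": [0,0,3],"angular": [0,0,0]}
    - {"fingers": 30,"delta_pos": [0,0,4],"angular": [0,0,0]}
    - {"fingers": 30,"delta_pos": [0,0,4],"angular": [0,0,0]}

```text
clock: 4.95
tool_pos: [0.4832, -0.2407, 0.097]
orientation: [-180.0, -0.0, -83.8]
force: [-0.7, 1.0, 4.7]
opening: 0.0353
gripper_force: 30.0
```

apply_moves:
  deltas:
    - {"fingers": 30,"delta_pos": [0,0,0.5],"angular": [0,0,0]}
    - {"fingers": 30,"delta_pos": [0,0,1],"angular": [0,0,0]}
    - {"fingers": 30,"delta_pos": [0,0,1.5],"angular": [0,0,0]}
    - {"fingers": 30,"delta_pos": [0,0,2],"angular": [0,0,0]}
    - {"fingers": 30,"delta_pos": [0,0,2],"angular": [0,0,0]}

```text
clock: 5.45
tool_pos: [0.4833, -0.2408, 0.0967]
orientation: [-179.9, -0.1, -83.8]
force: [-5.9, 5.3, 21.5]
opening: 0.0353
gripper_force: 30.0
```

apply_moves:
  deltas:
    - {"fingers": 30,"delta_pos": [0,0,-1],"angular": [0,0,0]}
    - {"fingers": 30,"delta_pos": [0,0,-1.5],"angular": [0,0,0]}
    - {"fingers": 30,"delta_pos": [0,0,-1.5],"angular": [0,0,0]}

```text
clock: 5.75
tool_pos: [0.4832, -0.2407, 0.0968]
orientation: [-180.0, -0.0, -83.8]
force: [-1.9, 1.8, 8.3]
opening: 0.0357
gripper_force: 30.0
```

```bash
python3 - <<'E'
from h import *
o=ctrl.get_obs();print(o["tool_pos"],o["orientation"],o["force"],o["moment"],o["joint_pos"])
im=ctrl.snapshot("side")[215:315,275:375,::-1];cv2.imwrite("pics/s1.png",cv2.resize(im,(500,500),interpolation=cv2.INTER_CUBIC))
E
```

```text
[ 0.48320097 -0.24068102  0.09675848] [-1.79963733e+02 -2.16689404e-02 -8.38041417e+01] [-1.87534413  1.79519294  8.26424929] [0.79751798 0.76010817 0.02195081] [-5.65558602e+00  1.49636900e+01 -2.62162427e+01  1.82916136e-02
 -4.87801246e+01  1.18394028e+01]
```

View pics/s1.png

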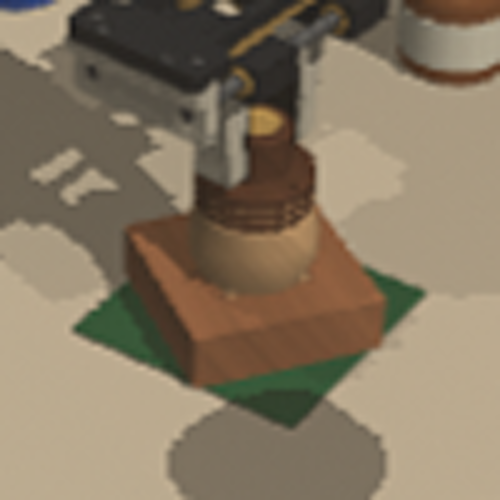

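The crop shows the fingers gripping the knob (brass disc at about (265,122)) and the box shoulder flush on the block at about (255,285). Next is a gentle twist test in small steps.

apply_moves:
  deltas:
    - {"fingers": 30,"delta_pos": [0,0,0],"angular": [0,0,2]}
    - {"fingers": 30,"delta_pos": [0,0,0],"angular": [0,0,4]}
    - {"fingers": 30,"delta_pos": [0,0,0],"angular": [0,0,6]}
    - {"fingers": 30,"delta_pos": [0,0,0],"angular": [0,0,7]}
    - {"fingers": 30,"delta_pos": [0,0,0],"angular": [0,0,7]}

```text
clock: 6.3
tool_pos: [0.4834, -0.2412, 0.0967]
orientation: [-180.0, -0.1, -90.8]
force: [-1.3, -1.4, 6.8]
opening: 0.0354
gripper_force: 30.0
```

```bash
python3 -c "
from h import *
o=ctrl.get_obs();print(o['tool_pos'],o['orientation'],o['force'],o['moment'],o['gripper_force'],o['opening'],o['tau'])"
```

```text
[ 0.48338835 -0.24117711  0.09674689] [-1.79966276e+02 -7.18871033e-02 -9.07555343e+01] [-1.30318992 -1.43656189  6.81811491] [-0.37999126  0.55779167  0.54445359] 30.002206563949585 0.03543111949400558 [  0.38862535 -41.67976141  22.15565979   4.00869146   0.55987565
  -0.85517127]
```

The twist moment rose to 0.54 N m, which looks like the stop. Trying the other way.

apply_moves:
  deltas:
    - {"fingers": 30,"delta_pos": [0,0,0],"angular": [0,0,-4]}
    - {"fingers": 30,"delta_pos": [0,0,0],"angular": [0,0,-8]}
    - {"fingers": 30,"delta_pos": [0,0,0],"angular": [0,0,-11]}
    - {"fingers": 30,"delta_pos": [0,0,0],"angular": [0,0,-14]}
    - {"fingers": 30,"delta_pos": [0,0,0],"angular": [0,0,-15]}
    - {"fingers": 30,"delta_pos": [0,0,0],"angular": [0,0,-15]}

```text
clock: 6.9
tool_pos: [0.4839, -0.241, 0.0968]
orientation: [-179.9, -0.1, -75.8]
force: [0.1, 0.6, 5.8]
opening: 0.0352
gripper_force: 30.0
```

```bash
python3 -c "
from h import *
o=ctrl.get_obs();print(o['tool_pos'],o['orientation'],o['force'],o['moment'],o['gripper_force'],o['opening'],o['tau'])"
```

```text
[ 0.48385245 -0.24095784  0.09678368] [-1.79918221e+02 -6.57502747e-02 -7.57575047e+01] [0.05544758 0.61457427 5.78854983] [0.06930629 0.02884976 0.02580003] 30.002062618732452 0.03523882760298858 [-4.17168019e-02 -4.18901002e+01  2.15827972e+01  4.71755460e+00
  1.43098491e-01  2.14136671e-01]
```

apply_moves:
  deltas:
    - {"fingers": 30,"delta_pos": [0,0,0],"angular": [0,0,-5]}
    - {"fingers": 30,"delta_pos": [0,0,0],"angular": [0,0,-10]}
    - {"fingers": 30,"delta_pos": [0,0,0],"angular": [0,0,-15]}
    - {"fingers": 30,"delta_pos": [0,0,0],"angular": [0,0,-20]}
    - {"fingers": 30,"delta_pos": [0,0,0],"angular": [0,0,-20]}

```text
clock: 7.4
tool_pos: [0.4839, -0.2409, 0.0968]
orientation: [-179.9, -0.1, -55.6]
force: [-0.2, -0.5, 5.5]
opening: 0.0355
gripper_force: 30.0
```

```bash
python3 -c "
from h import *
o=ctrl.get_obs();print(o['tool_pos'],o['orientation'],o['force'],o['moment'],o['gripper_force'],o['opening'],o['tau'])"
```

```text
[ 0.48387653 -0.24093099  0.0967529 ] [-1.79943252e+02 -8.98641796e-02 -5.56205932e+01] [-0.23789904 -0.54509039  5.54854945] [ 0.04031357 -0.01588812  0.02441658] 30.00080645084381 0.035501878225819614 [ -0.05043745 -41.96013808  21.56504095   4.70325351   0.10461152
   1.06088854]
```

It turns freely this way, so I'll continue to about 66 degrees past the start.

apply_moves:
  deltas:
    - {"fingers": 30,"delta_pos": [0,0,0],"angular": [0,0,-6]}
    - {"fingers": 30,"delta_pos": [0,0,0],"angular": [0,0,-12]}
    - {"fingers": 30,"delta_pos": [0,0,0],"angular": [0,0,-18]}
    - {"fingers": 30,"delta_pos": [0,0,0],"angular": [0,0,-24]}
    - {"fingers": 30,"delta_pos": [0,0,0],"angular": [0,0,-30]}
    - {"fingers": 30,"delta_pos": [0,0,0],"angular": [0,0,-36]}
    - {"fingers": 30,"delta_pos": [0,0,0],"angular": [0,0,-37]}
    - {"fingers": 30,"delta_pos": [0,0,0],"angular": [0,0,-37]}

```text
clock: 8.2
tool_pos: [0.484, -0.2409, 0.0968]
orientation: [180.0, -0.1, -18.8]
force: [-0.5, 0.6, 5.3]
opening: 0.0354
gripper_force: 30.0
```

```bash
python3 -c "
from h import *
o=ctrl.get_obs();print(o['tool_pos'],o['orientation'],o['force'],o['moment'],o['gripper_force'],o['opening'],o['tau'])"
```

```text
[ 0.48395362 -0.24094269  0.09679993] [ 1.79993992e+02 -1.14416882e-01 -1.87504002e+01] [-0.52099116  0.55860614  5.27841911] [-0.0008603   0.00819761  0.02597647] 30.00086635351181 0.03538033582195677 [ -0.0760258  -41.95414424  21.55195177   4.69994903   0.0919952
   0.27297067]
```

Moment is still near zero. Lifting a few millimetres first, watching the force.

apply_moves:
  deltas:
    - {"fingers": 30,"delta_pos": [0,0,-1],"angular": [0,0,0]}
    - {"fingers": 30,"delta_pos": [0,0,-2],"angular": [0,0,0]}
    - {"fingers": 30,"delta_pos": [0,0,-3],"angular": [0,0,0]}
    - {"fingers": 30,"delta_pos": [0,0,-3],"angular": [0,0,0]}

```text
clock: 8.6
tool_pos: [0.4828, -0.2406, 0.0989]
orientation: [180.0, 0.0, -18.8]
force: [-0.3, -0.5, -0.5]
opening: 0.0353
gripper_force: 30.0
```

apply_moves:
  deltas:
    - {"fingers": 30,"delta_pos": [0,0,-6],"angular": [0,0,0]}
    - {"fingers": 30,"delta_pos": [0,0,-14],"angular": [0,0,0]}
    - {"fingers": 30,"delta_pos": [0,0,-24],"angular": [0,0,0]}
    - {"fingers": 30,"delta_pos": [0,0,-36],"angular": [0,0,0]}
    - {"fingers": 30,"delta_pos": [0,0,-50],"angular": [0,0,0]}
    - {"fingers": 30,"delta_pos": [0,0,-64],"angular": [0,0,0]}
    - {"fingers": 30,"delta_pos": [0,0,-80],"angular": [0,0,0]}
    - {"fingers": 30,"delta_pos": [0,0,-92],"angular": [0,0,0]}
    - {"fingers": 30,"delta_pos": [0,0,-98],"angular": [0,0,0]}
    - {"fingers": 30,"delta_pos": [0,0,-98],"angular": [0,0,0]}

```text
clock: 9.6
tool_pos: [0.4834, -0.2406, 0.1982]
orientation: [-180.0, -0.1, -18.8]
force: [0.3, 1.0, -0.1]
opening: 0.0351
gripper_force: 30.0
```

apply_moves:
  deltas:
    - {"fingers": 30,"delta_pos": [0,0,0],"angular": [0,0,0]}
    - {"fingers": 30,"delta_pos": [0,0,0],"angular": [0,0,0]}
    - {"fingers": 30,"delta_pos": [0,0,0],"angular": [0,0,0]}

```text
clock: 9.9
tool_pos: [0.4826, -0.2405, 0.1964]
orientation: [180.0, 0.1, -18.8]
force: [-0.6, -0.2, 0.3]
opening: 0.0354
gripper_force: 30.0
```

```bash
python3 - <<'E'
from h import *
im=ctrl.snapshot("side")[140:320,240:420,::-1];cv2.imwrite("pics/s2.png",cv2.resize(im,(560,560),interpolation=cv2.INTER_CUBIC))
E
```

```text
(no output)
```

View pics/s2.png

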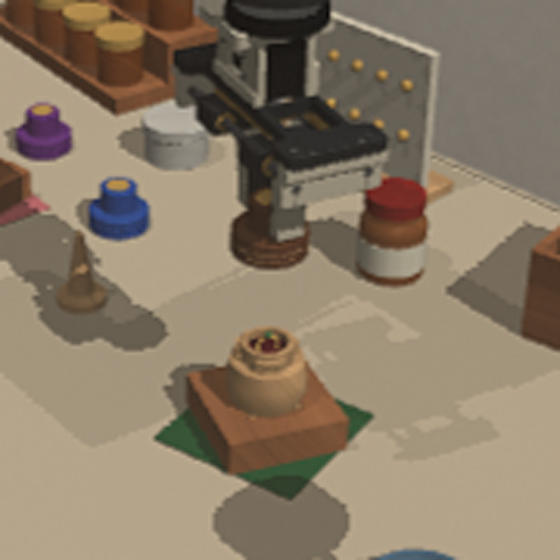

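The picture shows the lid held level in the gripper at (270,240), straight above the open box at (267,370). The box is home in its block, with the ring visible at (267,342).

```bash
python3 -c "
from plant import ctrl
print(ctrl.close_job())"
```

```text
the job is handed in; nothing more can be done
None
```

The green-mat box is pressed home in its block; its lid unscrewed counter-clockwise seen from above (right-handed) and is held level about 10 cm straight above it. The job is handed in, with no verdict shown.

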